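# Weigh a lime: tare the kitchen scale, load the bowl, hold the reading

### The arm

A 7-joint arm with a two-finger parallel gripper is mounted at the origin on a cart in front of the work surface, level with it; the furniture and walls round the work are solid. World frame = base frame: x ahead of the robot, y to its left, z up, the work surface at z = 0. Lengths are in mm, angles in rad, forces in N, time in s.
With the tool pointing down it reaches from about 425 to 875 mm from the base axis. Payload 4.7 kg.
Tool frame: the origin (TCP) lies midway between the tips of the shut fingers; the grasp point (between the pads) lies 19 mm behind it (r.hold_point_z is the distance from the TCP to the grasp point, in mm); z points along the fingers, y is the line along which they close (so a half turn about z gives the same grasp; the last joint's range is limited). The gripper opens to 87 mm and grips with 3 to 60 N. Pads are 19 mm wide; open, the fingers measure 117 mm over their backs; the gripper's body (75 mm by 190 mm) begins 51 mm behind the grasp point.
Start: joints at [-1.302, 0.321, -0.07, 1.45, 0.023, 1.371, -0.057], TCP at [163.862, 629.029, 200.287] pointing down, gripper open.
Joint ranges: [-2.86, 2.86], [-0.3, 2.09], [-1.38, 1.24], [0.06, 2.45], [-1.56, 4.7], [0.09, 2.05], [-2.69, 2.69]. Speed limits (rad/s): [2.57, 2.57, 3.14, 3.14, 3.14, 3.14, 3.14].

### API

Orientations are given as a rotation vector (axis times angle).
In Python, from cell import r gives the robot as it stands. The module is installed in compiled form; this text tells all that it offers.
- The arm moves only by the shell command python3 -m crank 'ROWS' [FORCE]. ROWS is a JSON object of lists of equal length, an entry for each row: "linear": the shift along the tool's x, y, z in mm, a list of three; "rot": the turn, a rotation vector about the tool's x, y, z in rad, a list of three; "claw": the finger opening in mm, from 0 to 87. A call has exactly 8 rows; each row shifts and turns the commanded pose from where the row before left it, along the tool's axes as they then stand; what a row does not reach is not made up. A row lasts 1/8 s, in which the tool goes at most 62.5 mm and 10.7 degrees, less where a joint would pass 70% of its speed; a pose out of reach is approached as far as the arm can. A call is refused whole if a number of a shift passes 62.5 or a number of a turn 0.188, either way. A call with a gripper value outside its range is refused whole. The fingers move at their own pace and stop on an object; FORCE is the grip in N (left out, the last holds). Time passes only in rows, so rows that do not move let the fingers close, or fill a call up. It gives the time, the measured TCP pose, the force, the opening and the grip force at its end, in the units of the state.
- r.get_obs(): the state, without advancing time (a new reading comes with each control period).
- r.grab_frame(name): name is "scene" or "top" or "wrist"; returns (picture, depth): 400x640x3 uint8, red, green, blue; 400x640 float32, mm along the optical axis (not along the pixel's ray), 0 where there is no reading.
- r.camera_info(name): a dict with "vfov" (degrees; the focal length in pixels is half the picture's height over the tangent of half this angle, whatever the lens; pixels are square), "cx", "cy" (the principal point, pixels), "R" (3x3) and "t" (3): a world point X has camera coordinates R X + t; the wrist camera has in their place "hand_eye" (4x4, takes a point from camera to tool coordinates, whose origin is the TCP and whose axes are the flange's). Camera axes: x right, y down, z forward; pixel columns grow to the right and rows downward; lengths in mm; the calibration is good to about 2 mm. A picture is of the moment at which its call begins: read the wrist's pose just before it. camera_info takes no time and is no camera call.
- r.sign_off(): hands the job in; it is judged then, once.
Trained networks look in the newest picture that a camera, given by its name, has taken for a name from the list of things; names that differ only in an ending like _2 or _b are one class to them, and where a whole thing is asked for, a point or a joint stands for the part that bears it (a point fixed in the world has none). Each returns a list of dicts, best first, with "score" (0 to 1); they miss things now and then, are a little off and sometimes report something else, mostly with a low value. They report only what shows in the picture. A call takes as long as a camera call. They do not tell look-alikes from the thing itself.
- r.find_in(query, camera): "bbox" ([left, top, width, height] as shares, 0 to 1, of the picture: columns of its width, rows of its height, round what is visible of it).
- r.place_of(query, camera): "at" ([column, row] as shares, 0 to 1, of the picture: columns of its width, rows of its height: a listed point, or the origin of a listed thing).
The state is a dict: "time": time; "joint_positions": joint angles; "joint_velocities": joint speeds; "effort": joint torques, N m; "tcp_pos": TCP position; "eef_rot": TCP orientation; "force": force on the tool from outside, world axes, zero at the start; "torque": the same for the moment, N m; "opening": opening from 0.0 (shut) to 1.0 (fully open); "gripper_force": force on a finger pad.
Only numpy, scipy, OpenCV 4.12 (cv2) and the standard library are available. Lean on these libraries where they do the work, as an engineer would, in place of code of your own. Each camera call takes 0.05 s, during which the arm holds its last target. There are 200 camera calls.

### The job

Weigh a lime on the kitchen scale without counting the bowl. With the bowl empty on the scale, press the green tare key until it clicks; then pick up the lime that lies on its own to the right of the scale (it rolls easily) and lower it into the bowl without dropping it; once it lies still and you have let go, press the stiffer orange hold key until it clicks. Press each key only at its turn, let both spring back up, and leave the bowl standing on the scale's platform and everything else where it is.

Things in the scene. Friction and masses are not known exactly. Their poses are not given: they have to be found in the camera images.
- scale: flat white kitchen scale, fixed; housing 250 (x) x 190 (y) mm, its top 22 mm above the worktop. Origin: centre of its underside. Near its -x end a small display, with a round key on either side (keys at x = -95 mm, y = +55 and -55 mm; which is which varies). On its +x part a round steel platform 156 mm across.
- platform (a point): centre of the top face of the scale's round steel platform, 30 mm above the worktop and 35 mm from the scale's origin towards its +x; the bowl stands here.
- tare_key_top (a point): centre of the top face of the GREEN round tare key (28 mm across, 31 mm above the worktop when up, in a grey 37 mm collar whose top is 23.5 mm above the worktop); moves down with the key.
- tare_key (a joint): travel of the green tare key, m: 0 up, 0.004 fully down against its stop. Sprung: it starts to move at 1 N, clicks at about 0.0031 and is fully down at 4 N. Springs back up by itself.
- hold_key_top (a point): centre of the top face of the ORANGE round hold key, same size and heights as the green one; moves down with the key.
- hold_key (a joint): travel of the orange hold key, m: 0 up, 0.004 fully down against its stop. Stiffer: it starts to move at 2 N, clicks at about 0.0031 and is fully down at 8 N. Springs back up by itself.
- bowl: loose blue ceramic bowl, 130 mm across the rim, 45 mm high, wall about 4 mm, empty at the start, standing upright on the scale's platform (its rim is then 75 mm above the worktop). Origin: centre of its underside; z up. Flat inner floor 5 mm above the origin and about 55 mm across, wall sloping outwards from it.
- lime: the lime to weigh (not the one far back among the other things): green, 52 mm long (its x) and 43 x 42 mm thick (its y, z), about 50 g, lying on the worktop to the right of the scale; rolls when pushed. Origin: on its skin, at the underside as it lies at the start (see lime_center for the middle).
- lime_center (a point): middle of the lime, 21 mm above the worktop when it lies there; its x axis is the lime's long axis. At rest in the bowl it is about 25 mm above the bowl's underside.
- timer: bystander: white and grey round kitchen timer, 65 mm across, 49 mm high, beyond the lime. Origin: centre of its underside.
- jar: bystander: small glass jar with a white lid, 57 mm across, 58 mm high, left of the scale. Origin: centre of its underside.
- tin: bystander: low food tin, 76 mm across, 58 mm high, left of the scale. Origin: centre of its underside.
Things that resemble listed ones, but are neither listed nor needed, are in the scene too. Several things look just like the lime: the one meant starts farthest to the robot's right. Of the things like the bowl, leave any that is brown; of the rest the larger one is meant.

How it is judged (in metres and radians):
On the way, in this order (a step that is already met when the one before it is completed fails the run):
1. the green tare key is pressed to its click (over 3.1 mm) with the empty bowl standing untouched on the platform (value of joint tare_key above 0.0031 m and horizontal distance between bowl and platform below 0.035 m and angle between bowl's own z axis and vertical below 0.1 rad and contact force between each of the arm, the fingers and bowl below 0.1 N and not (horizontal distance between lime_center and bowl below 0.04 m and z of lime_center in the frame of bowl between 0.012 and 0.045 m)), for 0.04 s.
2. the lime lies still in the bowl, let go, and the tare key is up again (horizontal distance between lime_center and bowl below 0.04 m and z of lime_center in the frame of bowl between 0.012 and 0.045 m and contact force between each of the arm, the fingers and lime below 0.1 N and contact force between each of the arm, the fingers and bowl below 0.1 N and horizontal distance between bowl and platform below 0.035 m and angle between bowl's own z axis and vertical below 0.1 rad and linear speed of lime below 0.04 m/s and linear speed of bowl below 0.02 m/s and value of joint tare_key below 0.001 m), for 0.2 s.
3. the orange hold key is pressed to its click (over 3.1 mm) with the lime lying still and untouched in the bowl on the platform (value of joint hold_key above 0.0031 m and horizontal distance between lime_center and bowl below 0.04 m and z of lime_center in the frame of bowl between 0.012 and 0.045 m and contact force between each of the arm, the fingers and lime below 0.1 N and contact force between each of the arm, the fingers and bowl below 0.1 N and horizontal distance between bowl and platform below 0.035 m and angle between bowl's own z axis and vertical below 0.1 rad and linear speed of lime below 0.04 m/s and linear speed of bowl below 0.02 m/s), for 0.04 s.
At the end, for the whole second after the job is handed in: Lime still and untouched in the bowl (middle within 40 mm of its axis, 12 to 45 mm above its underside); bowl upright (0.1 rad), still and untouched within 35 mm of the platform's centre; both keys up (under 1 mm down); timer, jar and tin moved under 30 mm (all of step 2 and value of joint hold_key below 0.001 m and distance of each of timer, jar, tin from where it was at the start of the episode below 0.03 m).
It fails at once if the orange hold key is pressed (over 2.5 mm) while the lime is not in the bowl or the robot still touches lime or bowl (value of joint hold_key above 0.0025 m and not (horizontal distance between lime_center and bowl below 0.04 m and z of lime_center in the frame of bowl between 0.012 and 0.045 m and contact force between each of the arm, the fingers and lime below 0.1 N and contact force between each of the arm, the fingers and bowl below 0.1 N)).
It fails at once if the green tare key is pressed (over 2.5 mm) with the lime in the bowl, which would wipe the reading (value of joint tare_key above 0.0025 m and horizontal distance between lime_center and bowl below 0.04 m and z of lime_center in the frame of bowl between 0.012 and 0.045 m).
It fails at once if the lime is dropped: it falls freely at over 0.9 m/s (about 40 mm) (linear speed of lime above 0.9 m/s and contact force between the fingers and lime below 0.02 N).
It fails at once if the bowl is tipped (over 0.5 rad) or knocked off the platform (over 80 mm) (angle between bowl's own z axis and vertical above 0.5 rad or horizontal distance between bowl and platform above 0.08 m).
It fails at once if timer, jar or tin is moved over 30 mm (distance of any of timer, jar, tin from where it was at the start of the episode above 0.03 m).
It also fails if it takes over 64 s, if anything falls off the work surface, if the arm or the gripper's body presses on something with over 40 N, if the wrist force passes 120 N, or if a joint passes its speed limit or range.

## Working session

There is one attempt and no reset: what is moved stays moved. The work goes in short steps, Python scripts to look and compute and a shell command to move; the robot and the scene stay as the last step left them, time stands still between calls to the robot, and variables do not carry over. Pictures are saved under pics/ and viewed, at most 12 in all, crops included, and the job is handed in when it is done.

```bash
mkdir -p pics; cat > h.py <<'E'
import numpy as np, cv2
from cell import r
from scipy.spatial.transform import Rotation as Ro
def cam(n):
    c=r.camera_info(n); f=200/np.tan(np.radians(c["vfov"])/2)
    if "hand_eye" in c:
        o=r.get_obs(); T=np.eye(4); T[:3,:3]=Ro.from_rotvec(o["eef_rot"]).as_matrix(); T[:3,3]=o["tcp_pos"]
        M=T@np.array(c["hand_eye"]); 
    else:
        M=np.eye(4); R=np.array(c["R"]); M[:3,:3]=R.T; M[:3,3]=-R.T@np.array(c["t"])
    return f,c["cx"],c["cy"],M
def unproj(C,u,v,d):
    f,cx,cy,M=C; return (M@np.array([(u-cx)/f*d,(v-cy)/f*d,d,1]))[:3]
def onz(C,u,v,z):
    a=C[3][:3,3]; b=unproj(C,u,v,1000.); return a+(b-a)*(z-a[2])/(b[2]-a[2])
def cloud(C,d):
    v,u=np.mgrid[:400,:640]; f,cx,cy,M=C
    P=np.stack([(u-cx)/f*d,(v-cy)/f*d,d],-1)@M[:3,:3].T+M[:3,3]; P[d==0]=np.nan; return P
def save(n,p): cv2.imwrite("pics/"+n,p[:,:,::-1])
E
python3 - <<'E'
from h import *
np.set_printoptions(precision=1,suppress=True)
o=r.get_obs(); print(o)
ims=[]
for n in ("scene","top"):
    C=cam(n); p,d=r.grab_frame(n); ims.append(p); save(n+"0.png",p); np.savez(n+"0",p=p,d=d)
    print(n,C[3][:3,3],C[0])
    for q in ("lime_center","tare_key_top","hold_key_top","bowl","platform","scale","timer","jar","tin"):
        for a in r.place_of(q,n)[:4]:
            u,v=a["at"][0]*640,a["at"][1]*400; iu,iv=int(min(u,639)),int(min(v,399))
            print(q,round(a["score"],2),int(u),int(v),unproj(C,u,v,d[iv,iu]) if d[iv,iu] else None, onz(C,u,v,{"lime_center":21,"tare_key_top":31,"hold_key_top":31,"bowl":30,"platform":30}.get(q,0)))
save("both0.png",np.vstack(ims)[:, :])
E
```

```text
{'time': 0.0, 'joint_positions': array([-1.3,  0.3, -0.1,  1.5,  0. ,  1.4, -0.1]), 'joint_velocities': array([ 0., -0., -0.,  0.,  0., -0.,  0.]), 'effort': array([  0. , -49.1,  -0.4, -31.3,  -0.1,   0. ,   0. ]), 'tcp_pos': array([163.7, 628.4, 199.1]), 'eef_rot': array([-0.4, -3.1,  0. ]), 'force': array([ 0.1,  0.6, -0.1]), 'torque': array([-0.,  0.,  0.]), 'gripper_force': 0.0, 'opening': 0.9986342403915468}
scene [-196.8 -445.4  812.2] 449.3390613672437
lime_center 0.7 423 229 [ 545.8 -276.7   37.5] [ 561.6 -273.1   21. ]
lime_center 0.67 407 268 [ 421.1 -286.5   38. ] [ 434.7 -283.    21. ]
lime_center 0.57 459 246 [ 540.7 -363.3   35.1] [ 554.1 -361.8   21. ]
tare_key_top 0.59 334 221 [474.3 -77.   29.2] [472.8 -77.8  31. ]
hold_key_top 0.66 304 201 [495.6  23.9  29.7] [494.5  23.1  31. ]
bowl 0.66 434 318 [ 353.1 -378.5    5.7] [ 336.5 -380.5   30. ]
bowl 0.57 349 184 [605.9 -48.6  34.6] [610.6 -46.2  30. ]
bowl 0.57 210 234 [301.5 174.2   6.9] [287.2 156.4  30. ]
platform 0.71 353 190 [555.7 -85.3  69.8] [596. -66.  30.]
scale 0.75 341 198 [554.7 -52.7  29.1] [582.6 -38.1 
[... 535 characters left out ...]
9] [ 563.8 -268.    21. ]
tare_key_top 0.62 329 210 [474.8 -79.8  31.2] [474.8 -79.7  31. ]
hold_key_top 0.54 295 195 [506.3  30.2  36.6] [508.   30.8  31. ]
bowl 0.88 324 165 [616.6 -46.3  33.3] [617.9 -46.2  30. ]
bowl 0.77 424 262 [ 357.2 -380.8    7.6] [ 352.8 -376.6   30. ]
bowl 0.7 236 254 [307.5 181.5   1.3] [302.8 175.9  30. ]
platform 0.76 332 168 [607.5 -70.2  38.9] [610.9 -70.   30. ]
scale 0.74 321 183 [556.9 -42.5  34.6] [568.6 -41.    0. ]
scale 0.21 423 199 [ 544.5 -359.3   36.5] [ 556.6 -365.7    0. ]
timer 0.8 412 166 [ 650.4 -318.3   29.6] [ 662.4 -322.7    0. ]
jar 0.56 212 197 [461.  275.1  55.8] [476.4 290.2   0. ]
tin 0.81 209 153 [601.1 313.8  53.8] [621.3 329.9   0. ]
```

View pics/scene0.png

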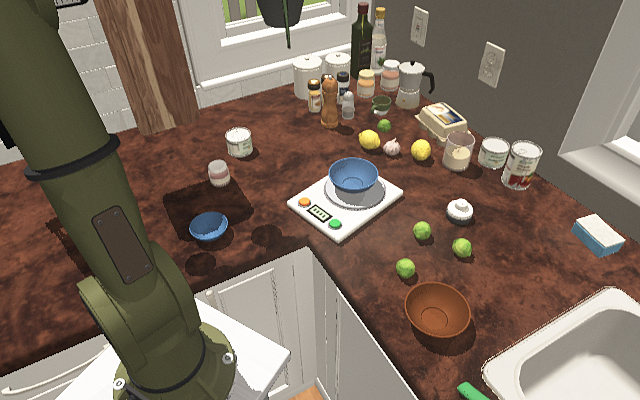

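View pics/top0.png

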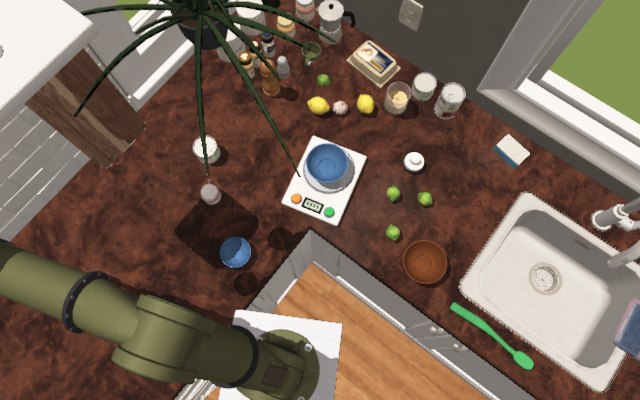

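Scene picture: the scale is at about (345,200), with the orange key at (304,202), the green key at (335,224) and the large blue bowl at (353,178). Lime candidates are (423,230), (405,268), (461,247) and one far back at (384,126). The one farthest to the robot's right (most negative y) is (461,247) in scene and (425,199) in top. Bowl candidates are (353,178), the small blue one at (209,228) and the brown one at (437,312). I choose the one at (353,178), on the scale.

```bash
python3 - <<'E'
from h import *
np.set_printoptions(precision=3,suppress=True)
o=r.get_obs(); print(Ro.from_rotvec(o["eef_rot"]).as_matrix())
for n in ("scene","top"):
    z=np.load(n+"0.npz"); p,d=z["p"],z["d"]; C=cam(n); P=cloud(C,d); hsv=cv2.cvtColor(p,cv2.COLOR_RGB2HSV); H,S,V=[hsv[...,i].astype(int) for i in range(3)]
    def blob(name,m,ctr,rad,z):
        m=m&(np.hypot(P[...,0]-ctr[0],P[...,1]-ctr[1])<rad)
        v,u=np.nonzero(m); c=onz(C,u.mean(),v.mean(),z)
        q=np.array([onz(C,a,b,z)[:2] for a,b in zip(u,v)]); w,E=np.linalg.eigh(np.cov(q.T))
        print(n,name,m.sum(),u.mean(),v.mean(),"c@z",c,"medz",np.nanmedian(P[m][:,2]),"maxz",np.nanpercentile(P[m][:,2],97),"sd",np.sqrt(w),"axis deg",np.degrees(np.arctan2(E[1,1],E[0,1])))
    g=(H>30)&(H<50)&(S>100)
    for c in ((550,-362),(560,-270),(425,-280)): blob("lime",g,c,45,21)
    blob("tare",(H>50)&(H<85)&(S>90),(474,-79),30,31)
    blob("hold",(H>5)&(H<20)&(S>150)&(V>170),(500,26),30,31)
    blob("bowl",(H>95)&(H<125)&(S>80),(610,-46),100,75)
p=cv2.imread("pics/scene0.png")[190:300,370:530]; cv2.imwrite("pics/crop1.png",cv2.resize(p,None,fx=4,fy=4,interpolation=2))
E
```

```text
[[-0.968  0.252  0.   ]
 [ 0.252  0.968  0.   ]
 [-0.     0.    -1.   ]]
scene lime 307 461.74918566775244 247.12052117263843 c@z [ 553.937 -367.801   21.   ] medz 33.007035182742925 maxz 42.794453766952635 sd [11.376 15.063] axis deg -164.05589386841478
scene lime 265 421.79245283018867 230.1320754716981 c@z [ 558.743 -268.964   21.   ] medz 33.15765462301306 maxz 42.44417111771358 sd [10.48  15.835] axis deg -165.1144497652856
scene lime 300 405.03 267.6433333333333 c@z [ 433.266 -278.531   21.   ] medz 34.50282305749158 maxz 42.71959216690808 sd [10.558 14.127] axis deg -160.99433839260797
scene tare 80 334.6125 223.15 c@z [466.471 -81.425  31.   ] medz 30.649251169874958 maxz 33.68992963048234 sd [6.811 7.677] axis deg -142.9173713070888
scene hold 52 303.90384615384613 201.0 c@z [495.89   24.642  31.   ] medz 31.108144702114885 maxz 33.90022947308267 sd [7.433 7.742] axis deg -141.28153500153638
scene bowl 1264 353.01819620253167 173.46677215189874 c@z [607.182 -56.252  75.   ] medz 53.32947946989333 maxz 75.85273019048732 sd [31.777 32.731] axis deg -146.88325377266858
top lime
[... 334 characters left out ...]
234593227
top lime 171 392.5204678362573 232.17543859649123 c@z [ 434.496 -277.145   21.   ] medz 36.27103332969682 maxz 46.25583319423608 sd [10.437 12.377] axis deg -157.72455189736135
top tare 61 328.8196721311475 211.4262295081967 c@z [470.658 -77.885  31.   ] medz 32.30483218461154 maxz 37.63312355119001 sd [6.56  7.225] axis deg 68.51594272722141
top hold 57 295.82456140350877 198.24561403508773 c@z [498.874  28.137  31.   ] medz 30.812738975297634 maxz 37.30412361612051 sd [6.533 7.01 ] axis deg 100.41219446933634
top bowl 1251 326.73940847322143 162.6818545163869 c@z [610.675 -52.723  75.   ] medz 49.95383552969952 maxz 77.91330576172061 sd [31.439 31.775] axis deg 101.22425341852323
```

View pics/crop1.png

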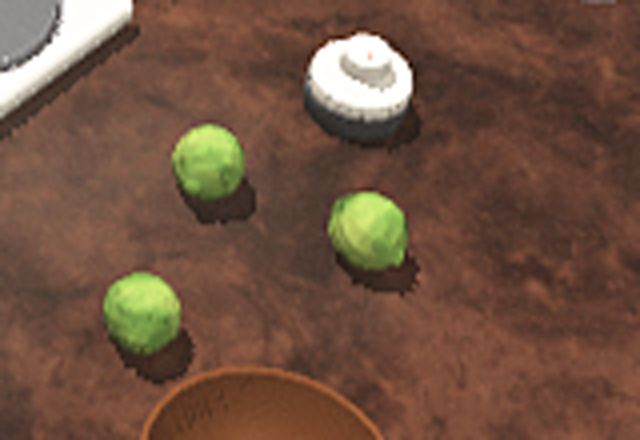

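The crop shows limes at (208,160), (370,232) and (142,312). The target is (370,232), below the timer at (360,85), and it stands clear of both. The two views agree on it at about (554,-367), top near 43. The keys are 110 mm apart, which matches the text.

```bash
python3 - <<'E'
from h import *
np.set_printoptions(precision=0,suppress=True)
z=np.load("top0.npz");P=cloud(cam("top"),z["d"])
m=(P[...,2]>250)&(np.arange(640)[None,:]>60)
v,u=np.nonzero(m&(np.arange(400)[:,None]<200))
for i in range(0,len(u),max(1,len(u)//25)): print(u[i],v[i],P[v[i],u[i]])
E
```

```text
61 0 [642. 479. 682.]
442 2 [1032. -320.  328.]
553 4 [ 888. -533.  531.]
65 7 [630. 469. 678.]
155 9 [797. 397. 475.]
527 11 [ 901. -493.  483.]
453 14 [1010. -356.  310.]
186 17 [764. 305. 504.]
563 19 [ 866. -565.  511.]
256 22 [739. 128. 548.]
102 25 [791. 565. 392.]
516 27 [ 902. -491.  421.]
313 30 [609. -21. 722.]
239 33 [660. 141. 615.]
483 36 [ 954. -444.  303.]
572 39 [ 883. -628.  423.]
299 43 [658.  17. 607.]
210 47 [795. 290. 342.]
555 51 [ 894. -618.  354.]
110 57 [760. 578. 291.]
103 63 [750. 605. 270.]
68 70 [650. 615. 392.]
77 80 [648. 612. 348.]
102 93 [663. 588. 259.]
61 112 [568. 650. 312.]
299 175 [417. -13. 480.]
```

```bash
python3 -m crank '{"linear":[[-50,-36,0],[-50,-36,0],[-50,-36,0],[-50,-36,0],[-50,-36,0],[-50,-36,0],[-50,-36,0],[-50,-36,0]],"rot":[[0,0,0],[0,0,0],[0,0,0],[0,0,0],[0,0,0],[0,0,0],[0,0,0],[0,0,0]],"claw":[0,0,0,0,0,0,0,0]}'; python3 -m crank '{"linear":[[-12,-54,10],[-12,-54,10],[-12,-54,10],[-12,-54,10],[-12,-54,10],[-12,-54,10],[0,0,0],[0,0,0]],"rot":[[0,0,0],[0,0,0],[0,0,0],[0,0,0],[0,0,0],[0,0,0],[0,0,0],[0,0,0]],"claw":[0,0,0,0,0,0,0,0]}'
```

```text
time: 2.0
tcp_pos: [479.5, 248.0, 200.7]
eef_rot: [0.399, 3.115, 0.002]
force: [0.2, 0.4, -0.2]
opening: 0.17
gripper_force: 0.0
time: 3.0
tcp_pos: [466.6, -81.5, 140.5]
eef_rot: [0.399, 3.116, 0.001]
force: [-0.1, 0.3, -0.8]
opening: 0.005
gripper_force: 0.0
```

```bash
cat > key.py <<'E'
from h import *
import sys
np.set_printoptions(precision=1,suppress=True)
C=cam("wrist"); o=r.get_obs(); p,d=r.grab_frame("wrist"); save(sys.argv[1],p); P=cloud(C,d)
hsv=cv2.cvtColor(p,cv2.COLOR_RGB2HSV); H,S,V=[hsv[...,i].astype(int) for i in range(3)]
X=Ro.from_rotvec(o["eef_rot"]).as_matrix(); print("tcp",o["tcp_pos"],"q",o["joint_positions"])
for n,m in dict(tare=(H>50)&(H<85)&(S>90),hold=(H>5)&(H<20)&(S>150)&(V>170),bowl=(H>95)&(H<125)&(S>80),lime=(H>30)&(H<50)&(S>100)).items():
    k,lab,st,ce=cv2.connectedComponentsWithStats(m.astype(np.uint8))
    for i in range(1,k):
        if st[i,4]>300:
            Q=P[lab==i]; zt=np.nanmedian(Q[:,2]); c=onz(C,*ce[i],dict(tare=31,hold=31,bowl=75,lime=21)[n])
            print(n,st[i],ce[i],"c",c,"medP",np.nanmedian(Q,0),"tool delta",X.T@(c-o["tcp_pos"]))
E
python3 key.py w1.png
```

```text
tcp [466.6 -81.5 140.5] q [-0.5 -0.   0.6  2.   0.   1.2  1.4]
tare [311 181  27  27 580] [323.8 193.7] c [469.2 -78.4  31. ] medP [469.4 -78.5  30.2] tool delta [ -1.8   3.5 109.5]
hold [    0     0   363   123 20941] [195.9  45.8] c [ 311.6 -152.9   31. ] medP [  44.7 -426.  -920.7] tool delta [ 131.9 -108.3  109.3]
lime [ 104  184   51   42 1727] [129.3 205. ] c [ 432.5 -278.4   21. ] medP [ 430.6 -269.6   33.3] tool delta [ -16.7 -199.3  119.3]
lime [ 95 304  33  34 811] [110.8 317.8] c [ 555.2 -359.1   21. ] medP [ 550.6 -350.7   28.8] tool delta [-155.8 -246.4  119.3]
lime [163 304  34  20 578] [180.5 312.6] c [ 569.4 -277.    21. ] medP [ 558.5 -264.5   38.1] tool delta [-148.8 -163.5  119.3]
```

View pics/w1.png

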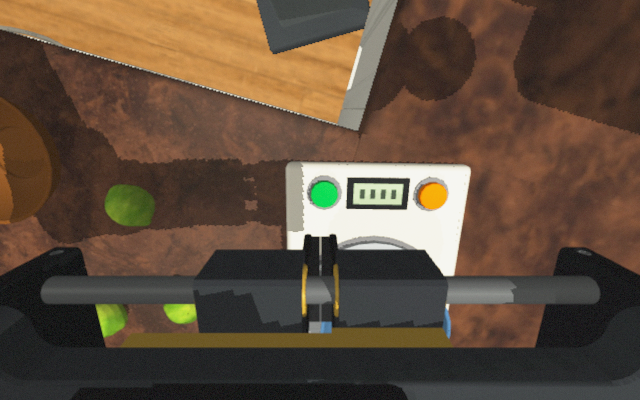

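Wrist view: green key at (324,194), orange key at (432,195), and the shut fingertips at about (320,240). The green key lies at (469.2,-78.4,30-31), which matches the other views.

```bash
python3 -m crank '{"linear":[[-1,2,30],[-1,1.5,30],[0,0,30],[0,0,15],[0,0,4],[0,0,2.5],[0,0,2],[0,0,0]],"rot":[[0,0,0],[0,0,0],[0,0,0],[0,0,0],[0,0,0],[0,0,0],[0,0,0],[0,0,0]],"claw":[0,0,0,0,0,0,0,0]}'
```

```text
time: 4.05
tcp_pos: [469.6, -79.3, 27.2]
eef_rot: [0.399, 3.115, 0.001]
force: [-1.1, 0.5, -0.7]
opening: 0.002
gripper_force: 0.0
```

```bash
python3 -m crank '{"linear":[[0,0,0.7],[0,0,0.7],[0,0,0],[0,0,0],[0,0,0],[0,0,0],[0,0,0],[0,0,0]],"rot":[[0,0,0],[0,0,0],[0,0,0],[0,0,0],[0,0,0],[0,0,0],[0,0,0],[0,0,0]],"claw":[0,0,0,0,0,0,0,0]}'; python3 -c "
from h import *
for i in range(3):
    o=r.get_obs(); print(o['force'],o['tcp_pos'],o['torque'],o['time'])
p,d=r.grab_frame('wrist'); save('w2.png',p)
cv2.imwrite('pics/w2c.png',cv2.resize(p[130:330,220:480],None,fx=3,fy=3)[:,:,::-1])"
```

```text
time: 5.05
tcp_pos: [469.2, -79.3, 25.4]
eef_rot: [0.399, 3.116, 0.0]
force: [0.5, 0.7, 0.3]
opening: 0.008
gripper_force: 0.0
[0.48199725 0.72872834 0.34566178] [469.2176209  -79.27093158  25.35421981] [-0.01951158 -0.08122096 -0.00080427] 5.05
[0.48199725 0.72872834 0.34566178] [469.2176209  -79.27093158  25.35421981] [-0.01951158 -0.08122096 -0.00080427] 5.05
[0.48199725 0.72872834 0.34566178] [469.2176209  -79.27093158  25.35421981] [-0.01951158 -0.08122096 -0.00080427] 5.05
```

View pics/w2c.png

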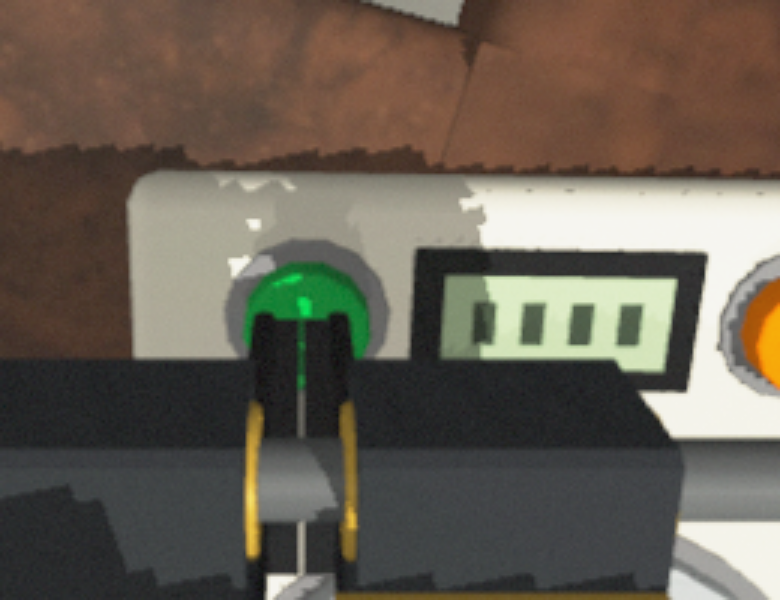

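Crop: the fingertips are over the green key at (305,320) and well inside it, but little force shows yet. I press on in small steps.

```bash
python3 -m crank '{"linear":[[0,0,0.7],[0,0,0.7],[0,0,0.6],[0,0,0],[0,0,0],[0,0,0],[0,0,0],[0,0,0]],"rot":[[0,0,0],[0,0,0],[0,0,0],[0,0,0],[0,0,0],[0,0,0],[0,0,0],[0,0,0]],"claw":[0,0,0,0,0,0,0,0]}'
```

```text
time: 6.1
tcp_pos: [469.2, -79.3, 23.4]
eef_rot: [0.399, 3.116, 0.0]
force: [-0.5, -0.3, -0.1]
opening: 0.006
gripper_force: 0.0
```

```bash
python3 -m crank '{"linear":[[0,0,0.7],[0,0,0.7],[0,0,0.6],[0,0,0],[0,0,0],[0,0,0],[0,0,0],[0,0,0]],"rot":[[0,0,0],[0,0,0],[0,0,0],[0,0,0],[0,0,0],[0,0,0],[0,0,0],[0,0,0]],"claw":[0,0,0,0,0,0,0,0]}';  python3 -c "
from h import *
p,d=r.grab_frame('wrist'); save('w3.png',p);o=r.get_obs();print(o['effort'],o['joint_positions'])
q=cv2.imread('pics/w2.png'); a=q[180:270,270:370]; b=cv2.imread('pics/w3.png')[180:270,270:370]
cv2.imwrite('pics/w3c.png',cv2.resize(np.hstack([a,b]),None,fx=4,fy=4))"
```

```text
time: 7.1
tcp_pos: [469.2, -79.3, 21.4]
eef_rot: [0.399, 3.116, 0.0]
force: [0.7, 0.4, -0.8]
opening: 0.005
gripper_force: 0.0
[-5.89768933e-05 -2.75661761e+01  2.23072238e+00 -2.56595224e+01
  3.63666506e-02  7.90052628e-02 -5.73909688e-05] [-0.4519494   0.13574811  0.59971469  2.08865036 -0.09463643  0.94275673
  1.51518437]
```

View pics/w3c.png

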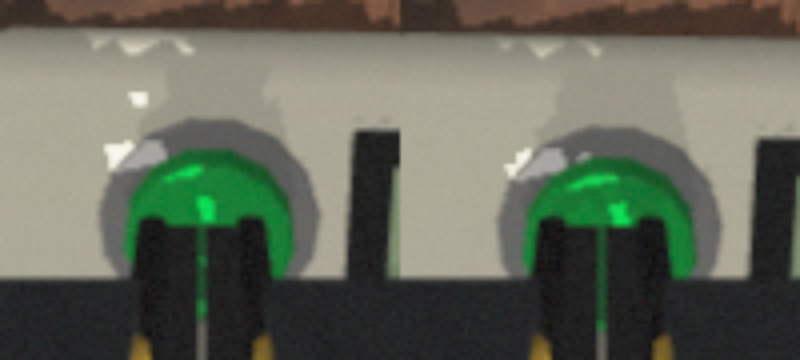

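Crop, before and after: the fingers cover the lower half of the green key at (205,210) and (610,210). The key looks unmoved, so I check the tip's height against the key with the wrist depth.

```bash
python3 - <<'E'
from h import *
np.set_printoptions(precision=1,suppress=True,linewidth=150)
C=cam("wrist"); p,d=r.grab_frame("wrist"); o=r.get_obs(); P=cloud(C,d)
i=np.linalg.inv(C[3]); t=i@np.append(o["tcp_pos"],1); f=C[0]
print("TCP pix",t[0]/t[2]*f+C[1],t[1]/t[2]*f+C[2],t[2])
for v in range(205,262,4): print(v,[ (round(float(P[v,u,2]),1),round(float(P[v,u,0]))) for u in (305,311,320,330,335)], p[v,311],p[v,330])
z=P[...,2]; print("housing z",np.nanmedian(z[180:200,355:370]),np.nanmedian(z[165:200,390:430]))
E
```

```text
TCP pix 320.47814469626604 236.04242499132704 199.19610155992657
205 [(21.2, 446), (21.4, 447), (22.3, 448), (21.0, 450), (21.3, 451)] [157 153 139] [156 151 136]
209 [(21.9, 449), (21.0, 450), (21.5, 451), (21.7, 453), (20.8, 454)] [155 151 134] [156 150 136]
213 [(22.4, 451), (22.5, 452), (23.2, 453), (22.2, 455), (21.8, 456)] [144 139 126] [99 95 93]
217 [(23.2, 453), (22.6, 454), (22.7, 456), (23.2, 457), (23.4, 458)] [93 95 92] [94 91 91]
221 [(23.4, 456), (21.7, 457), (28.0, 457), (25.0, 459), (22.0, 461)] [131 137 128] [46 89 53]
225 [(22.8, 459), (29.5, 457), (29.9, 458), (30.4, 460), (26.8, 462)] [ 37 115  51] [ 30 114  53]
229 [(29.2, 459), (29.9, 460), (30.7, 461), (29.9, 463), (30.2, 463)] [ 22 118  49] [ 22 118  52]
233 [(29.3, 461), (29.5, 462), (30.7, 463), (29.6, 465), (30.0, 466)] [ 24 123  51] [ 25 107  48]
237 [(48.3, 456), (45.9, 458), (44.7, 460), (48.4, 460), (47.8, 461)] [31 28 26] [24 28 18]
241 [(53.4, 456), (49.5, 459), (50.4, 460), (52.9, 460), (54.6, 460)] [31 34 28] [24 21 23]
245 [(58.8, 456), (56.3, 458), (55.4, 460), (59.1, 460), (57.9, 461)] [30 30 32] [21 26 22]
249 [(62.9, 457), (60.1, 459), (59.4, 460), (63.2, 460), (63.6, 460)] [33 30 36] [29 31 33]
253 [(68.2, 456), (64.0, 459), (64.0, 460), (67.2, 460), (68.3, 460)] [28 31 31] [33 28 35]
257 [(72.5, 456), (68.8, 459), (67.7, 461), (69.4, 461), (117.1, 437)] [24 24 31] [32 32 34]
261 [(75.7, 457), (73.2, 459), (67.3, 463), (72.7, 461), (117.6, 438)] [23 33 28] [31 33 31]
housing z 11.160099724111603 -0.3920148178253271
```

The depth puts the visible finger end at about z=44 and the key at z=30, so the fingers are still above it. The lack of force agrees. I descend further with care.

```bash
python3 -m crank '{"linear":[[0,0,1.5],[0,0,1.5],[0,0,1.5],[0,0,1.5],[0,0,1],[0,0,1],[0,0,0],[0,0,0]],"rot":[[0,0,0],[0,0,0],[0,0,0],[0,0,0],[0,0,0],[0,0,0],[0,0,0],[0,0,0]],"claw":[0,0,0,0,0,0,0,0]}';  cat > tip.py <<'E'
from h import *
np.set_printoptions(precision=1,suppress=True,linewidth=150)
C=cam("wrist"); p,d=r.grab_frame("wrist"); o=r.get_obs(); P=cloud(C,d); print(o["tcp_pos"],o["force"])
for v in range(217,258,3): print(v,[ (round(float(P[v,u,2]),1),round(float(P[v,u,0]))) for u in (305,311,320,330,335)], p[v,311],p[v,330])
E
python3 tip.py
```

```text
time: 8.2
tcp_pos: [469.3, -79.3, 13.4]
eef_rot: [0.399, 3.116, 0.0]
force: [0.4, -0.0, -0.8]
opening: 0.005
gripper_force: 0.0
[469.3 -79.3  13.4] [-1.  -0.7  0. ]
217 [(22.2, 451), (20.6, 452), (21.3, 454), (22.9, 455), (22.0, 456)] [140 136 126] [99 96 92]
220 [(22.7, 453), (23.2, 453), (23.2, 455), (24.3, 456), (22.0, 458)] [94 93 91] [91 93 89]
223 [(22.2, 455), (22.0, 456), (22.4, 457), (22.4, 459), (22.9, 459)] [167 165 162] [91 91 89]
226 [(23.3, 456), (24.5, 457), (27.0, 457), (26.7, 459), (22.6, 461)] [ 95 121  96] [20 86 39]
229 [(23.2, 458), (29.5, 457), (30.2, 458), (29.1, 460), (27.5, 461)] [ 23 107  50] [ 20 137  57]
232 [(26.4, 459), (30.7, 458), (30.9, 459), (32.1, 460), (29.5, 462)] [ 35 148  63] [ 23 216  84]
235 [(37.3, 456), (30.9, 460), (30.9, 461), (36.6, 460), (36.2, 461)] [27 82 39] [33 31 31]
238 [(40.9, 457), (37.3, 459), (38.3, 460), (41.6, 460), (40.7, 461)] [25 26 26] [24 27 28]
241 [(46.1, 456), (43.1, 458), (42.6, 460), (46.2, 460), (46.5, 460)] [21 25 23] [28 28 26]
244 [(49.2, 457), (46.9, 458), (46.2, 460), (49.4, 460), (48.6, 461)] [30 26 30] [16 26 19]
247 [(53.3, 456), (49.8, 459), (49.5, 460), (53.5, 460), (53.0, 460)] [32 32 32] [25 27 30]
250 [(55.9, 457), (53.9, 459), (53.1, 460), (57.2, 459), (56.4, 460)] [32 28 30] [30 27 32]
253 [(60.6, 456), (56.4, 459), (57.8, 459), (59.1, 460), (58.9, 461)] [33 30 35] [33 31 32]
256 [(63.5, 456), (60.0, 459), (59.6, 460), (59.8, 461), (63.0, 460)] [33 32 37] [38 38 39]
```

```bash
python3 -c "
from cell import r; print(r.hold_point_z)"; python3 -m crank '{"linear":[[0,0,1.5],[0,0,1.5],[0,0,1],[0,0,1],[0,0,1],[0,0,0.5],[0,0,0],[0,0,0]],"rot":[[0,0,0],[0,0,0],[0,0,0],[0,0,0],[0,0,0],[0,0,0],[0,0,0],[0,0,0]],"claw":[0,0,0,0,0,0,0,0]}'; python3 tip.py | head -1
```

```text
18.700000000000003
time: 9.25
tcp_pos: [469.2, -79.3, 6.9]
eef_rot: [-0.399, -3.116, -0.0]
force: [-1.5, 0.5, 2.9]
opening: 0.006
gripper_force: 1.3
[469.1 -79.3   6.9] [-1.5  0.3  2.3]
```

Contact at last, about 3 N. A little further should reach the click.

```bash
python3 -m crank '{"linear":[[0,0,0.7],[0,0,0.7],[0,0,0.6],[0,0,0],[0,0,0],[0,0,0],[0,0,0],[0,0,0]],"rot":[[0,0,0],[0,0,0],[0,0,0],[0,0,0],[0,0,0],[0,0,0],[0,0,0],[0,0,0]],"claw":[0,0,0,0,0,0,0,0]}'; python3 tip.py | head -1
```

```text
time: 10.3
tcp_pos: [469.2, -79.3, 5.1]
eef_rot: [-0.399, -3.116, -0.0]
force: [-3.2, -0.1, 6.1]
opening: 0.006
gripper_force: 3.0
[469.2 -79.3   5.1] [-2.6  0.5  6.1]Traceback (most recent call last):
  File "tip.py", line 4, in <module>
    for v in range(217,258,3): print(v,[ (round(float(P[v,u,2]),1),round(float(P[v,u,0]))) for u in (305,311,320,330,335)], p[v,311],p[v,330])
                                                                   ~~~~~^^^^^^^^^^^^^^^^^
ValueError: cannot convert float NaN to integer
```

Over 6 N, so the key is on its stop: tare is pressed. The real tip rides about 22 mm above the reported TCP. I lift off and go above the lime, opening the fingers.

```bash
python3 -m crank '{"linear":[[0,0,-40],[0,0,-55],[-31,-51,-10],[-31,-51,-5],[-31,-51,0],[-31,-51,0],[-31,-51,0],[0,0,0]],"rot":[[0,0,0],[0,0,0],[0,0,0],[0,0,0],[0,0,0],[0,0,0],[0,0,0],[0,0,0]],"claw":[0,0,80,80,80,80,80,80]}'; python3 key.py w4.png; python3 - <<'E'
from h import *
p=cv2.imread("pics/w4.png"); cv2.imwrite("pics/w4s.png",p)
E
```

```text
time: 11.35
tcp_pos: [552.9, -371.4, 113.2]
eef_rot: [-0.41, -3.112, 0.008]
force: [0.5, 0.6, -1.1]
opening: 0.606
gripper_force: 0.0
tcp [ 552.9 -371.4  113.2] q [-0.   0.5  0.8  1.5 -0.3  1.2  2.1]
lime [ 366    0   57   62 2864] [394.4  29.9] c [ 432.5 -277.6   21. ] medP [ 434.8 -281.6   35.4] tool delta [140.4  60.   92.1]
lime [ 406  147   50   55 2003] [430.8 174.1] c [ 557.9 -268.    21. ] medP [ 553.5 -272.2   34.9] tool delta [ 21.8 101.7  91.7]
lime [ 298  174   54   46 1826] [325.3 196.3] c [ 553.4 -367.2   21. ] medP [ 549.  -366.2   34.9] tool delta [ 0.5  4.7 92.2]
```

View pics/w4.png

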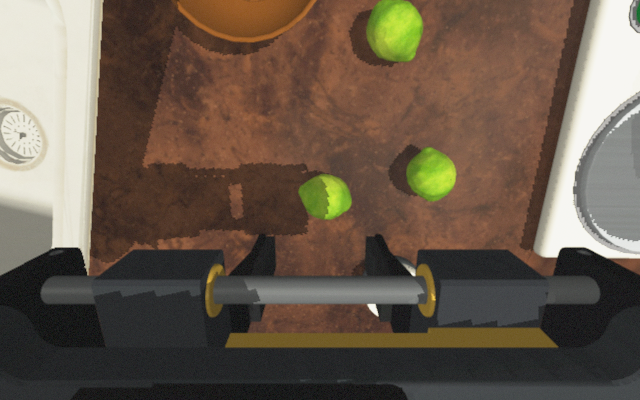

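Wrist view: target lime at (325,197), long axis roughly horizontal and sloping slightly down to the right. The neighbour is at (431,174) and the third lime at (394,30). I measure the axis.

```bash
cat > ax.py <<'E'
from h import *
np.set_printoptions(precision=1,suppress=True)
C=cam("wrist"); o=r.get_obs(); p,d=r.grab_frame("wrist"); P=cloud(C,d); save("ax.png",p)
X=Ro.from_rotvec(o["eef_rot"]).as_matrix()
h=cv2.cvtColor(p,cv2.COLOR_RGB2HSV); m=((h[...,0]>28)&(h[...,0]<52)&(h[...,1]>90)).astype(np.uint8)
k,lab,st,ce=cv2.connectedComponentsWithStats(m)
c0=np.array([554,-367]); b=min((i for i in range(1,k) if st[i,4]>200),key=lambda i:np.hypot(*(onz(C,*ce[i],21)[:2]-c0)))
v,u=np.nonzero(lab==b); q=np.array([X.T@(onz(C,a,e,24)-o["tcp_pos"]) for a,e in zip(u,v)])[:,:2]
rect=cv2.minAreaRect(q.astype(np.float32)); w,E=np.linalg.eigh(np.cov(q.T)); print("sd",np.sqrt(w),"long axis in tool deg (from x to y)",np.degrees(np.arctan2(E[1,1],E[0,1])),"rect",rect)
Q=P[lab==b]; A=np.c_[2*Q,np.ones(len(Q))]; s=np.linalg.lstsq(A,(Q**2).sum(1),rcond=None)[0][:3]; print("sphere c",s,"tool d",X.T@(s-o["tcp_pos"]),"top",np.nanpercentile(Q[:,2],98), "c21",onz(C,*ce[b],21))
E
python3 ax.py
```

```text
sd [10.8 12.3] long axis in tool deg (from x to y) 103.96836493688771 rect ((0.6709861755371094, 1.1071605682373047), (45.01934814453125, 44.213340759277344), 65.42141723632812)
 ** On entry to DLASCL parameter number  4 had an illegal value
 ** On entry to DLASCL parameter number  4 had an illegal valueTraceback (most recent call last):
  File "ax.py", line 10, in <module>
    Q=P[lab==b]; A=np.c_[2*Q,np.ones(len(Q))]; s=np.linalg.lstsq(A,(Q**2).sum(1),rcond=None)[0][:3]; print("sphere c",s,"tool d",X.T@(s-o["tcp_pos"]),"top",np.nanpercentile(Q[:,2],98), "c21",onz(C,*ce[b],21))
                                                 ~~~~~~~~~~~~~~~^^^^^^^^^^^^^^^^^^^^^^^^^^^^
    x, resids, rank, s = _umath_linalg.lstsq(a, b, rcond,
                         ~~~~~~~~~~~~~~~~~~~^^^^^^^^^^^^^
                                             signature=signature)
                                             ^^^^^^^^^^^^^^^^^^^^
    raise LinAlgError("SVD did not converge in Linear Least Squares")
numpy.linalg.LinAlgError: SVD did not converge in Linear Least Squares
```

```bash
python3 -m crank '{"linear":[[0,4,0],[0,0,0],[0,0,0],[0,0,0],[0,0,0],[0,0,0],[0,0,0],[0,0,0]],"rot":[[0,0,0.185],[0,0,0.185],[0,0,0.185],[0,0,0.185],[0,0,0.185],[0,0,0.185],[0,0,0.185],[0,0,0.185]],"claw":[70,70,70,70,70,70,70,70]}'; python3 -m crank '{"linear":[[0,0,0],[0,0,0],[0,0,0],[0,0,0],[0,0,0],[0,0,0],[0,0,0],[0,0,0]],"rot":[[0,0,0.185],[0,0,0.185],[0,0,0],[0,0,0],[0,0,0],[0,0,0],[0,0,0],[0,0,0]],"claw":[70,70,70,70,70,70,70,70]}'; sed -i 's/Q=P\[lab==b\];/Q=P[lab==b]; Q=Q[~np.isnan(Q[:,0])];/' ax.py; python3 ax.py; python3 -c "
from h import *
o=r.get_obs();print(o['joint_positions'],Ro.from_rotvec(o['eef_rot']).as_matrix())"
```

```text
time: 12.45
tcp_pos: [556.9, -358.2, 114.9]
eef_rot: [-2.398, -2.028, -0.004]
force: [0.1, 0.0, -0.8]
opening: 0.805
gripper_force: 0.0
time: 13.45
tcp_pos: [555.9, -361.4, 114.8]
eef_rot: [-2.729, -1.557, -0.0]
force: [0.0, -0.5, 0.3]
opening: 0.808
gripper_force: 0.0
sd [10.5 12.2] long axis in tool deg (from x to y) 172.48050369098365 rect ((-5.205446243286133, 0.8911705017089844), (42.80091094970703, 45.277217864990234), 52.45289993286133)
sphere c [ 553.  -367.7   13.5] tool d [ -6.9   0.7 101.3] top 41.3909287599213 c21 [ 553.9 -366.9   21. ]
[-0.24311749  0.64341764  1.1315593   1.55330236 -0.59384468  1.32732114
  0.42401085] [[ 5.08982577e-01  8.60776820e-01  5.47833989e-05]
 [ 8.60776819e-01 -5.08982579e-01  5.09797864e-05]
 [ 7.17660141e-05  2.12084568e-05 -9.99999997e-01]]
```

View pics/ax.png

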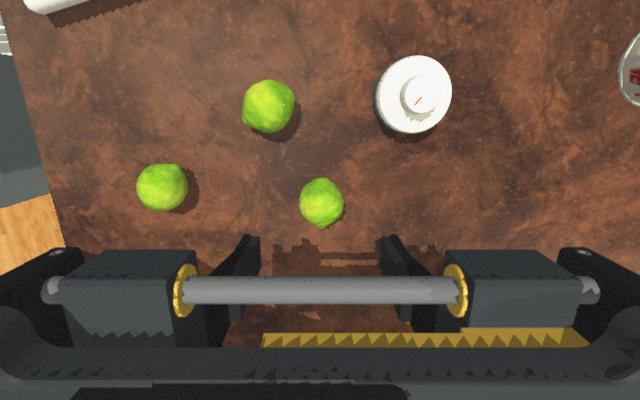

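Wrist view: target lime at (322,203), long axis now vertical in the picture, i.e. across the closing direction and between the fingers at (245,250) and (395,250). The timer at (413,95) is clear. I go down around it.

```bash
python3 -m crank '{"linear":[[-3,1,20],[-3,0,20],[0,0,20],[0,0,20],[0,0,15],[0,0,10],[0,0,5],[0,0,0]],"rot":[[0,0,0],[0,0,0],[0,0,0],[0,0,0],[0,0,0],[0,0,0],[0,0,0],[0,0,0]],"claw":[70,70,70,70,70,70,70,70]}' 8; python3 ax.py; python3 - <<'E'
import sys; sys.argv=["x"]
from h import *
C=cam("wrist"); p,d=r.grab_frame("wrist"); P=cloud(C,d)
for u in (250,255,385,390,395):
    print(u,[(v,round(float(np.nan_to_num(P[v,u,2],nan=-1))),tuple(int(x) for x in p[v,u])) for v in range(215,262,5)])
E
```

```text
time: 14.5
tcp_pos: [553.9, -367.0, 4.9]
eef_rot: [2.729, 1.557, 0.0]
force: [-0.1, 0.3, 0.2]
opening: 0.806
gripper_force: 0.0
sd [10.7 11.3] long axis in tool deg (from x to y) 165.4916584236447 rect ((4.324455261230469, 0.1863842010498047), (43.65446472167969, 42.74354553222656), 0.013113868422806263)
sphere c [ 553.3 -367.6   15.7] tool d [ -0.7  -0.2 -10.8] top 41.3183537926129 c21 [ 554.7 -365.5   21. ]
250 [(215, -1, (85, 63, 49)), (220, -1, (87, 65, 54)), (225, -1, (103, 72, 57)), (230, -1, (105, 73, 60)), (235, 1, (59, 47, 39)), (240, 33, (38, 41, 41)), (245, 40, (36, 32, 35)), (250, 46, (25, 26, 22)), (255, 51, (17, 27, 21)), (260, 52, (23, 24, 23))]
255 [(215, 1, (89, 65, 55)), (220, 0, (82, 63, 53)), (225, -2, (94, 71, 59)), (230, -1, (103, 75, 60)), (235, 0, (109, 80, 57)), (240, 33, (36, 37, 34)), (245, 39, (35, 39, 35)), (250, 38, (27, 28, 26)), (255, 39, (29, 29, 30)), (260, 41, (29, 28, 27))]
385 [(215, -1, (101, 69, 54)), (220, -2, (97, 64, 50)), (225, -1, (102, 69, 50)), (230, -2, (106, 72, 53)), (235, -1, (99, 67, 53)), (240, 34, (34, 37, 35)), (245, 40, (32, 33, 29)), (250, 42, (37, 36, 38)), (255, 43, (30, 33, 28)), (260, 42, (29, 27, 31))]
390 [(215, 0, (91, 63, 48)), (220, -1, (99, 66, 50)), (225, -1, (99, 66, 52)), (230, -1, (112, 77, 58)), (235, 28, (43, 32, 31)), (240, 33, (31, 36, 33)), (245, 40, (35, 40, 34)), (250, 46, (39, 41, 37)), (255, 51, (34, 33, 30)), (260, 52, (27, 30, 28))]
395 [(215, -1, (87, 62, 47)), (220, 0, (96, 65, 48)), (225, -1, (100, 66, 50)), (230, -1, (103, 69, 53)), (235, 29, (27, 28, 31)), (240, 37, (26, 27, 26)), (245, 42, (25, 24, 30)), (250, 46, (35, 38, 33)), (255, 51, (40, 40, 37)), (260, 56, (31, 34, 36))]
```

View pics/ax.png

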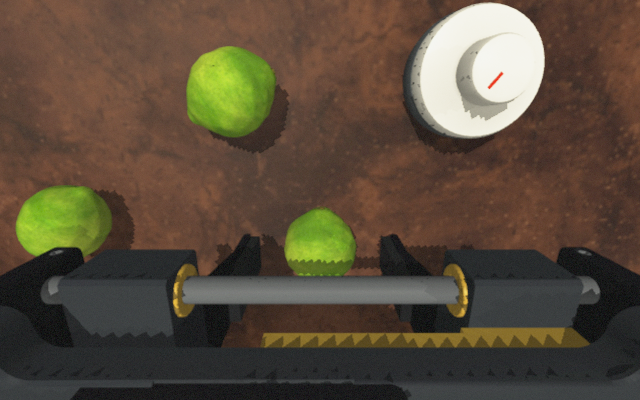

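Wrist view: the lime at (320,243) is centred between the fingers. The tips read z about 27, the worktop reads 0, and the lime has not moved.

```bash
python3 -m crank '{"linear":[[0,0,6],[0,0,5],[0,0,4],[0,0,3],[0,0,2],[0,0,0],[0,0,0],[0,0,0]],"rot":[[0,0,0],[0,0,0],[0,0,0],[0,0,0],[0,0,0],[0,0,0],[0,0,0],[0,0,0]],"claw":[70,70,70,70,70,60,52,48]}' 8; python3 - <<'E'
from h import *
C=cam("wrist"); p,d=r.grab_frame("wrist"); P=cloud(C,d)
for u in (255,262,270,370,380,385): print(u,[(v,round(float(np.nan_to_num(P[v,u,2],nan=-1)))) for v in range(226,250,3)])
E
```

```text
time: 15.6
tcp_pos: [553.8, -367.0, -15.0]
eef_rot: [2.729, 1.557, 0.0]
force: [-0.6, 0.1, -0.9]
opening: 0.591
gripper_force: 0.0
255 [(226, -1), (229, 0), (232, 1), (235, 0), (238, -2), (241, -2), (244, 22), (247, 24)]
262 [(226, 0), (229, -1), (232, -1), (235, 9), (238, 11), (241, 17), (244, 21), (247, 23)]
270 [(226, -1), (229, 0), (232, 0), (235, 0), (238, 11), (241, 14), (244, 19), (247, 22)]
370 [(226, 0), (229, -1), (232, -1), (235, -2), (238, 10), (241, 13), (244, 18), (247, 20)]
380 [(226, -1), (229, 1), (232, 0), (235, 10), (238, 14), (241, 17), (244, 21), (247, 26)]
385 [(226, 0), (229, -1), (232, -1), (235, 0), (238, 0), (241, -1), (244, 0), (247, 24)]
```

Tips are at about 7 mm and no force shows. I close gently.

```bash
python3 -m crank '{"linear":[[0,0,0],[0,0,0],[0,0,0],[0,0,0],[0,0,0],[0,0,0],[0,0,0],[0,0,0]],"rot":[[0,0,0],[0,0,0],[0,0,0],[0,0,0],[0,0,0],[0,0,0],[0,0,0],[0,0,0]],"claw":[46,44,42,40,38,36,34,34]}' 8
```

```text
time: 16.65
tcp_pos: [553.8, -366.9, -15.1]
eef_rot: [2.729, 1.557, 0.0]
force: [-0.3, -0.5, 0.2]
opening: 0.478
gripper_force: 8.0
```

Gripped at 41.6 mm, the lime's thickness. I lift it and go to a spot short of the bowl to look.

```bash
python3 -m crank '{"linear":[[0,0,-15],[0,0,-35],[0,0,-40],[0,0,-35],[45,-27,0],[50,-28,0],[50,-28,0],[45,-27,0]],"rot":[[0,0,0],[0,0,0],[0,0,0],[0,0,0],[0,0,0],[0,0,0],[0,0,0],[0,0,0]],"claw":[34,34,34,34,34,34,34,34]}' 10; python3 -m crank '{"linear":[[0,0,0],[0,0,0],[0,0,0],[0,0,0],[0,0,0],[0,0,0],[0,0,0],[0,0,0]],"rot":[[0,0,0],[0,0,0],[0,0,0],[0,0,0],[0,0,0],[0,0,0],[0,0,0],[0,0,0]],"claw":[34,34,34,34,34,34,34,34]}' 10; cat > bowl.py <<'E'
from h import *
from scipy.optimize import least_squares
np.set_printoptions(precision=1,suppress=True)
def fit(n,P,p):
    h=cv2.cvtColor(p,cv2.COLOR_RGB2HSV); m=(h[...,0]>95)&(h[...,0]<125)&(h[...,1]>70)
    Q=P[m]; Q=Q[(Q[:,2]>69)&(Q[:,2]<80)&(np.hypot(Q[:,0]-610,Q[:,1]+56)<90)]
    f=least_squares(lambda s:np.hypot(Q[:,0]-s[0],Q[:,1]-s[1])-s[2],[610,-56,63],loss="soft_l1"); print(n,len(Q),"bowl c,r",f.x,"z",np.median(Q[:,2])); return f.x
for n in ("scene","top"):
    z=np.load(n+"0.npz"); fit(n,cloud(cam(n),z["d"]),z["p"])
C=cam("wrist"); o=r.get_obs(); p,d=r.grab_frame("wrist"); save("bw.png",p); s=fit("wrist",cloud(C,d),p)
X=Ro.from_rotvec(o["eef_rot"]).as_matrix(); print(o["tcp_pos"],o["opening"],o["gripper_force"],"tool d",X.T@(np.array([s[0],s[1],30])-o["tcp_pos"]))
E
python3 bowl.py
```

```text
time: 17.65
tcp_pos: [555.9, -145.4, 110.6]
eef_rot: [-2.728, -1.557, -0.002]
force: [0.9, -0.0, 0.5]
opening: 0.476
gripper_force: 10.0
time: 18.65
tcp_pos: [555.8, -147.3, 109.8]
eef_rot: [-2.729, -1.557, -0.0]
force: [1.0, 0.1, -0.1]
opening: 0.481
gripper_force: 10.0
scene 286 bowl c,r [610.  -54.3  61.3] z 73.42055307911659
top 199 bowl c,r [611.8 -52.3  60.6] z 73.95580747700092
wrist 3993 bowl c,r [611.5 -53.3  60.9] z 73.39060718267615
[ 555.8 -147.3  109.8] 0.4812418564620902 10.000058791483752 tool d [109.4   0.1  79.8]
```

View pics/bw.png

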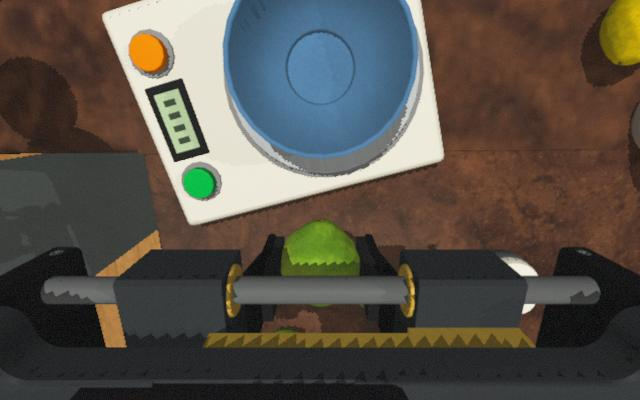

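Wrist view: lime held at (320,255), the bowl's inner floor at (320,68), orange key at (150,53), green key at (201,182) and up again. All three views put the bowl at (611,-53), rim near 74.

```bash
python3 -m crank '{"linear":[[30,0,0],[40,0,0],[39,0,0],[0,0,10],[0,0,20],[0,0,15],[0,0,10],[0,0,0]],"rot":[[0,0,0],[0,0,0],[0,0,0],[0,0,0],[0,0,0],[0,0,0],[0,0,0],[0,0,0]],"claw":[34,34,34,34,34,34,34,34]}' 10; python3 -m crank '{"linear":[[0,0,6],[0,0,6],[0,0,5],[0,0,4],[0,0,3],[0,0,2],[0,0,0],[0,0,0]],"rot":[[0,0,0],[0,0,0],[0,0,0],[0,0,0],[0,0,0],[0,0,0],[0,0,0],[0,0,0]],"claw":[34,34,34,34,34,34,34,34]}' 10; python3 bowl.py | tail -2
```

```text
time: 19.7
tcp_pos: [610.4, -54.1, 53.9]
eef_rot: [-2.729, -1.555, 0.002]
force: [0.1, 0.2, -0.7]
opening: 0.474
gripper_force: 10.0
time: 20.7
tcp_pos: [611.4, -53.6, 29.0]
eef_rot: [2.729, 1.557, 0.0]
force: [0.1, -0.6, -0.1]
opening: 0.477
gripper_force: 10.0
wrist 4065 bowl c,r [612.4 -51.8  60.4] z 73.76647336409468
[611.4 -53.6  29. ] 0.4771455217974046 10.000027827336453 tool d [ 2.  0. -1.]
```

```bash
python3 -m crank '{"linear":[[0,0,1.5],[0,0,1.5],[0,0,0],[0,0,0],[0,0,0],[0,0,0],[0,0,0],[0,0,0]],"rot":[[0,0,0],[0,0,0],[0,0,0],[0,0,0],[0,0,0],[0,0,0],[0,0,0],[0,0,0]],"claw":[34,34,34,41,43,45,47,47]}' 10
```

```text
time: 21.75
tcp_pos: [611.3, -53.6, 25.9]
eef_rot: [2.729, 1.557, 0.0]
force: [-0.5, 0.5, -0.1]
opening: 0.539
gripper_force: 0.0
```

```bash
python3 -m crank '{"linear":[[0,0,-4],[0,0,-8],[0,0,-15],[0,0,-20],[0,0,-25],[0,0,-20],[0,0,0],[0,0,0]],"rot":[[0,0,0],[0,0,0],[0,0,0],[0,0,0],[0,0,0],[0,0,0],[0,0,0],[0,0,0]],"claw":[48,48,48,48,48,48,48,48]}' 10; python3 bowl.py | tail -2; python3 key.py w5.png
```

```text
time: 22.75
tcp_pos: [610.8, -53.2, 117.4]
eef_rot: [-2.728, -1.557, 0.001]
force: [-0.2, 0.8, -0.8]
opening: 0.549
gripper_force: 0.0
wrist 2782 bowl c,r [612.  -52.2  60.8] z 73.42052626595986
[610.8 -53.2 117.4] 0.5494963636600935 0.0 tool d [ 1.5  0.5 87.4]
tcp [610.6 -53.3 117. ] q [-0.8  0.5  1.1  1.7 -0.5  1.3 -0.1]
hold [157 169  30  30 691] [171.4 183.6] c [501.4  27.7  31. ] medP [500.9  27.8  30.3] tool delta [  14.2 -135.1   86.2]
bowl [  240   130   163   146 15815] [320.7 200.9] c [616.9 -44.1  75. ] medP [613.2 -46.4  52.6] tool delta [11.1  0.8 42. ]
lime [ 297  185   51   57 2065] [322.  212.8] c [603.5 -69.3  21. ] medP [612.3 -53.9  70.6] tool delta [-17.4   2.1  96. ]
```

View pics/w5.png

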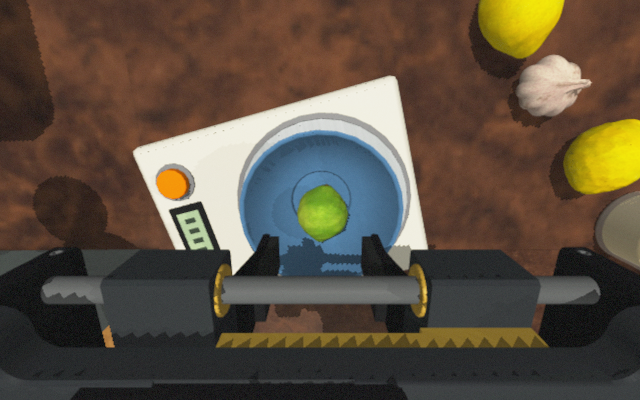

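Wrist view: the lime lies in the bowl's middle at (322,212), released. The orange key is at (172,184).

```bash
python3 -m crank '{"linear":[[3,-40,0],[5,-52,0],[5,-45,0],[0,0,0],[0,0,0],[0,0,0],[0,0,0],[0,0,0]],"rot":[[0,0,0],[0,0,0],[0,0,0],[0,0,0],[0,0,0],[0,0,0],[0,0,0],[0,0,0]],"claw":[48,48,0,0,0,0,0,0]}' 10; python3 key.py w6.png
```

```text
time: 23.85
tcp_pos: [500.2, 26.2, 117.7]
eef_rot: [2.729, 1.553, -0.002]
force: [0.2, 0.1, -0.3]
opening: 0.022
gripper_force: 0.0
tcp [500.2  26.2 117.7] q [-1.2  0.1  1.2  2.  -0.1  1.2 -0.5]
hold [305 182  29  29 676] [318.9 196. ] c [500.6  28.4  31. ] medP [500.5  28.3  30.3] tool delta [ 2.2 -0.9 86.7]
bowl [   0  105  103  104 8511] [ 48.2 156.7] c [349.8 168.3  75. ] medP [297.4 188.   15.5] tool delta [  45.4 -201.9   42.5]
bowl [  410   147   163   129 14391] [496.  212.3] c [620.1 -43.3  75. ] medP [634.3 -55.4  52.3] tool delta [  1.5 138.5  42.8]
lime [ 452  199   55   54 2268] [479.3 225.5] c [619.7 -81.   21. ] medP [606.  -50.2  69.4] tool delta [-31.1 157.4  96.9]
```

The lime is still in the bowl. Joint 3 is near its limit, so I turn the tool back partly before pressing.

```bash
python3 -m crank '{"linear":[[2,-1,0],[0,0,0],[0,0,0],[0,0,0],[0,0,0],[0,0,0],[0,0,0],[0,0,0]],"rot":[[0,0,-0.18],[0,0,-0.18],[0,0,-0.18],[0,0,-0.18],[0,0,-0.18],[0,0,-0.18],[0,0,0],[0,0,0]],"claw":[0,0,0,0,0,0,0,0]}' 10; python3 key.py w7.png|head -2; python3 -c "
from h import *
print(r.get_obs()['joint_positions'][2])"
```

```text
time: 24.9
tcp_pos: [500.1, 29.4, 117.8]
eef_rot: [1.545, 2.736, -0.0]
force: [-0.4, -0.0, -0.2]
opening: 0.008
gripper_force: 0.0
tcp [500.1  29.4 117.8] q [-1.1  0.1  1.1  1.9 -0.1  1.2  0.5]
hold [   0  110  125   79 4971] [ 41.2 138.6] c [263.2 -49.9  31. ] medP [-434.  -563.7 -920.3] tool delta [  54.5 -243.8   86.8]
1.0897658879928194
```

Joint 3 now has room and the tool is over the key at (500.1,29.4). I descend most of the way, then press.

```bash
python3 -m crank '{"linear":[[0,0,20],[0,0,30],[0,0,25],[0,0,15],[0,0,10],[0,0,4],[0,0,0],[0,0,0]],"rot":[[0,0,0],[0,0,0],[0,0,0],[0,0,0],[0,0,0],[0,0,0],[0,0,0],[0,0,0]],"claw":[0,0,0,0,0,0,0,0]}' 10; python3 -c "
from h import *
print(r.get_obs()['joint_positions'][2])"
```

```text
time: 25.95
tcp_pos: [500.7, 29.7, 14.5]
eef_rot: [1.54, 2.737, 0.002]
force: [-0.8, 0.1, 0.6]
opening: 0.008
gripper_force: 0.0
1.0170597099670882
```

```bash
python3 -m crank '{"linear":[[0,0,2],[0,0,1.5],[0,0,1.5],[0,0,1.5],[0,0,1],[0,0,1],[0,0,0],[0,0,0]],"rot":[[0,0,0],[0,0,0],[0,0,0],[0,0,0],[0,0,0],[0,0,0],[0,0,0],[0,0,0]],"claw":[0,0,0,0,0,0,0,0]}' 10; python3 -c "
from h import *
print(r.get_obs()['joint_positions'][2])"
```

```text
time: 26.95
tcp_pos: [500.1, 29.7, 5.8]
eef_rot: [-1.54, -2.738, -0.001]
force: [-2.1, 0.2, 6.9]
opening: 0.009
gripper_force: 3.5
1.0050716878020574
```

```bash
python3 -m crank '{"linear":[[0,0,0.7],[0,0,0.7],[0,0,0.6],[0,0,0],[0,0,0],[0,0,0],[0,0,0],[0,0,0]],"rot":[[0,0,0],[0,0,0],[0,0,0],[0,0,0],[0,0,0],[0,0,0],[0,0,0],[0,0,0]],"claw":[0,0,0,0,0,0,0,0]}' 10
```

```text
time: 27.95
tcp_pos: [500.2, 29.7, 4.9]
eef_rot: [-1.539, -2.736, -0.001]
force: [-6.2, -0.8, 19.8]
opening: 0.005
gripper_force: 10.0
```

Nearly 20 N: the key is hard on its stop. I lift off and check.

```bash
python3 -m crank '{"linear":[[0,0,-10],[0,0,-30],[0,0,-40],[0,0,-40],[0,0,-30],[0,0,0],[0,0,0],[0,0,0]],"rot":[[0,0,0],[0,0,0],[0,0,0],[0,0,0],[0,0,0],[0,0,0],[0,0,0],[0,0,0]],"claw":[0,0,0,0,0,0,0,0]}' 10; python3 bowl.py | tail -2; python3 key.py w8.png; python3 - <<'E'
from h import *
C=cam("scene");p,d=r.grab_frame("scene");a=np.load("scene0.npz")["p"]
P=cloud(C,d);h=cv2.cvtColor(p,cv2.COLOR_RGB2HSV);m=(h[...,0]>28)&(h[...,0]<52)&(h[...,1]>90)&(np.hypot(P[...,0]-611,P[...,1]+53)<60)&(P[...,2]<90)
print("lime in bowl px",m.sum(),np.nanmedian(P[m],0))
for n,(u,v) in dict(timer=(460,210),jar=(219,172),tin=(239,142)).items(): print(n,"diff",cv2.absdiff(p[v-15:v+15,u-15:u+15],a[v-15:v+15,u-15:u+15]).mean())
E
```

```text
time: 28.95
tcp_pos: [499.1, 29.4, 152.1]
eef_rot: [-1.54, -2.737, 0.003]
force: [0.9, 0.3, -0.4]
opening: 0.006
gripper_force: 0.0
wrist 70 bowl c,r [581.5 -70.7  27.6] z 73.25740765636422
[499.1  29.4 152.1] 0.0058472563543809026 0.0 tool d [-128.3   18.7  122.1]
tcp [499.3  29.3 152.3] q [-1.2  0.   1.1  1.9 -0.   1.2  0.5]
hold [   0  110  163   80 5959] [ 52.4 137.5] c [246.3 -63.3  31. ] medP [-435.9 -565.5 -920.4] tool delta [  52.2 -264.   121.8]
hold [    0   112   233   163 15275] [116.1 193.2] c [320.2 -85.1  31. ] medP [ -97.4 -645.6 -920.7] tool delta [  -4.8 -212.2  121.7]
lime in bowl px 216 [597.39980936 -64.96138012  66.9899444 ]
timer diff 1.8392592592592591
jar diff 2.8377777777777777
tin diff 2.302962962962963
```

The lime is in the bowl, the bystanders have not moved, and the arm is clear. I hand in.

```bash
python3 -c "
from cell import r; print(r.sign_off())"
```

```text
the job is handed in; nothing more can be done
None
```

I pressed the tare key to its stop with the bowl empty, set the lime in the bowl and let go, then pressed the hold key to its stop; the job was handed in at about 29 s of the 64 s, and no verdict came back.

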